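# Fetch the tube rack from among the reagent bottles

### The job

The microtube rack in the steel tray is hemmed in by three bottles: first move all three bottles onto the green mat, standing entirely on it, and leave the rack where it is until they are there. Then lift out the rack and stand it on the yellow mat, entirely on it and lengthwise along it, and when it is there put each bottle back, centred on the coaster that matches its cap colour. Keep everything upright throughout.

Things in the scene. Friction and masses are not known exactly. Their poses are not given: they have to be found in the camera images.
- red_center (a point): bottle with a red cap and a white  round body 56 mm across from the foot up to 70 mm, above it the straight-sided cap, 37 mm across, up to 105 mm; about 0.2 kg. Point on its axis, half-way up, 52.5 mm above the foot; z up the bottle. Take it by the cap or high on the  gripped lower, most hands strike the cap with their palm. It starts on the coaster of its cap's colour.
- blue_center (a point): bottle with a blue cap and a white  round body 56 mm across from the foot up to 70 mm, above it the straight-sided cap, 37 mm across, up to 105 mm; about 0.2 kg. Point on its axis, half-way up, 52.5 mm above the foot; z up the bottle. Take it by the cap or high on the  gripped lower, most hands strike the cap with their palm. It starts on the coaster of its cap's colour.
- white_center (a point): brown (amber) bottle with a white cap: round body 57 mm across from the foot up to 76 mm, above it the straight-sided cap, 38 mm across, up to 114 mm; about 0.2 kg. Point on its axis, half-way up, 57 mm above the foot; z up the bottle. Take it by the cap or high on the  gripped lower, most hands strike the cap with their palm. It starts on the coaster of its cap's colour.
- rack_center (a point): pale blue open rack for microtubes, a rectangular frame 38 mm wide (its x), 110 mm long (its y), 38 mm high (z), about 0.07 kg, empty. The point is at its centre, 19 mm above its foot. It stands on the middle of the tray floor, its long axis along the tray's y, 13 mm from each bottle: two bottles on its -x side, one on its +x side. Grasp it across its 38 mm width at the middle of its length, once the bottles are away.
- coaster_red: red round coaster, 72 mm across, 4 mm thick, fixed in the steel tray: home of the bottle with the red cap. Origin at the centre of its underside, so its top is 4 mm above the origin (7 mm above the bench).
- coaster_blue: blue round coaster, 72 mm across, 4 mm thick, fixed in the steel tray: home of the bottle with the blue cap. Origin at the centre of its underside, so its top is 4 mm above the origin (7 mm above the bench).
- coaster_white: white round coaster, 72 mm across, 4 mm thick, fixed in the steel tray: home of the bottle with the white cap. Origin at the centre of its underside, so its top is 4 mm above the origin (7 mm above the bench).
- tray: dark steel tray, fixed, 230 mm (its x, pointing away from the robot) by 210 mm (its y), floor 3 mm thick, rim 12 mm high all round. Origin at the centre of its underside, on the bench. In its frame the three coasters are at (-60, -46), (-60, +46) and (+60, 0) mm; which colour is where changes. (Far to its left, beyond the mats, a tall white instrument stands at the edge of the bench: keep the arm clear of it.)
- green_mat: green mat, fixed flat on the bench, 260 mm (its x) by 125 mm (its y), 4 mm thick: side area with room for the three bottles in a row along its x. Origin at the centre of its underside. It lies to the left or the right of the tray, the yellow mat on the other side.
- yellow_mat: yellow mat, fixed flat on the bench, 75 mm (its x) by 145 mm (its y), 4 mm thick: place for the rack, with the rack's long side along the mat's y, either way round. Origin at the centre of its underside.
Mind the look-alikes: they are no part of the job. Leave any pink or purple look-alike of the part that bears rack_center alone.

How it is judged:
By the outcome, as a careful person would: the job done as asked, in the order asked, and still so for the second after the job is handed in, with the robot touching nothing.
It also fails if it takes over 128 s, if anything falls off the work surface, if the arm or the gripper's body presses on something with over 40 N, if the wrist force passes 120 N, or if a joint passes its speed limit or range.

### The arm

A 7-joint arm with a two-finger parallel gripper is mounted at the origin on a cart in front of the work surface, level with it; the furniture and walls round the work are solid. World frame = base frame: x ahead of the robot, y to its left, z up, the work surface at z = 0. Lengths are in m, angles in rad, forces in N, time in s.
With the tool pointing down it reaches from about 0.425 to 0.875 m from the base axis. Payload 4.7 kg.
Tool frame: the origin (TCP) lies where the fingers leave the gripper's body, on its centre line; the fingertips stand 73 mm ahead of it and the grasp point (between the pads) lies 54 mm ahead of it; z points along the fingers, y is the line along which they close (so a half turn about z gives the same grasp; the last joint's range is limited). The gripper opens to 85 mm and grips with 20 to 120 N. Pads are 22 mm wide; open, the fingers measure 114 mm over their backs; the gripper's body (76 mm by 85 mm) begins 54 mm behind the grasp point. The pads swing forward as they close: fully open they stand 13 mm farther back than shut.
Start: joints at [1.284, 0.321, -0.07, 1.45, 0.023, 1.371, -0.057], TCP at [0.193, -0.621, 0.304] pointing down, gripper open.
Joint ranges: [-2.86, 2.86], [-0.3, 2.09], [-1.38, 1.24], [0.06, 2.45], [-1.56, 4.7], [0.09, 2.05], [-2.69, 2.69]. Speed limits (rad/s): [2.57, 2.57, 3.14, 3.14, 3.14, 3.14, 3.14].

### API

Orientations are given as a unit quaternion [x, y, z, w].
In Python, from plant import telemetry, cams, sign_off gives the robot as it stands. The module is installed in compiled form; this text tells all that it offers.
- The arm moves only by the tool jog_arm, never from a script. Its argument "plan" is one flat list of numbers, 4 for each row, row after row: the shift along the tool's x, y, z scaled (see below), then the turn about the tool's z scaled (see below). A call has exactly 8 rows; each row is the pose to reach, as a shift and turn from the pose commanded when the call began, along the tool's axes at that moment, turning the shorter way round; what a row does not reach only later rows make up. The controller multiplies each number of a shift by 15 cm and each number of a turn by pi rad. A row lasts 1/12 s, in which the tool goes at most 41.7 mm and 7.16 degrees, less where a joint would pass 70% of its speed; a pose out of reach is approached as far as the arm can. A call with a number of a shift or a turn outside -1 to 1 is refused whole. A call with a gripper value outside its range is refused whole. "gripper" is the finger opening in mm, from 0 to 85.4, set as the call begins (left out, the last holds). The fingers move at their own pace and stop on an object; "newtons" is the grip in N (left out, the last holds). Time passes only in rows, so rows that repeat a pose let the fingers close, or fill a call up. It gives the time, the measured TCP pose, the force, the opening and the grip force at its end, in the units of the state.
- telemetry.read_state(): the state, without advancing time (a new reading comes with each control period).
- cams.camera(name): name is "side" or "top"; returns a dict with "image" (384x512x3 uint8, red, green, blue), "mtx" (3x3 intrinsics, pixels), "rvec" (rotation vector, rad) and "tvec" (3), from world to camera coordinates, as OpenCV has them. Camera axes: x right, y down, z forward; pixel columns grow to the right and rows downward; lengths in m; the calibration is good to about 2 mm. A picture is of the moment at which its call begins. There is no depth.
- sign_off(): hands the job in; it is judged then, once.
The state is a dict: "t": time; "q": joint angles; "qvel": joint speeds; "tau": joint torques, N m; "ee_pos": TCP position; "tcp_rot": TCP orientation; "wrist_force": force on the tool from outside, world axes, zero at the start; "ft_torque": the same for the moment, N m; "opening": finger opening in m; "gripper_force": force on a finger pad.
Only numpy, scipy, OpenCV 4.12 (cv2) and the standard library are available. Lean on these libraries where they do the work, as an engineer would, in place of code of your own. Each camera call takes 0.05 s, during which the arm holds its last target. There are 200 camera calls.

## Working session

There is one attempt and no reset: what is moved stays moved. The work goes in short steps, Python scripts to look and compute and a tool call to move; the robot and the scene stay as the last step left them, time stands still between calls to the robot, and variables do not carry over. Pictures are saved under pics/ and viewed, at most 14 in all, crops included, and the job is handed in when it is done.

Besides the shell and the picture viewer there is one more tool, called after "Request:" by a JSON object that holds its "fn" and its "kwargs", one argument or row to a line. jog_arm: Moves the arm, as the interface text tells. Shifts and turns lie within -1 to 1; 1 stands for 15 cm of shift or pi rad of turn. Its arguments: {"type":"object","properties":{"plan":{"type":"array","items":{"type":"number","minimum":-1,"maximum":1}},"gripper":{"type":"number"},"newtons":{"type":"number"}},"required":["plan"]}

```bash
mkdir -p pics
cat > h.py <<'E'
import numpy as np,cv2
from plant import telemetry,cams
def snap(n,f):
    c=cams.camera(n); cv2.imwrite(f,cv2.cvtColor(c['image'],cv2.COLOR_RGB2BGR)); np.savez(f+'.npz',mtx=c['mtx'],r=c['rvec'],t=c['tvec']); return c
def crop(f,o,x0,y0,x1,y1,s):
    cv2.imwrite(o,cv2.resize(cv2.imread(f)[y0:y1,x0:x1],None,fx=s,fy=s,interpolation=cv2.INTER_CUBIC))
def w(f,u,v,z):
    d=np.load(f+'.npz');R=cv2.Rodrigues(d['r'])[0];ray=R.T@np.linalg.solve(d['mtx'],[u,v,1.]);o=-R.T@d['t'].ravel()
    return (o+ray*(z-o[2])/ray[2]).round(4)
def px(f,p):
    d=np.load(f+'.npz');return cv2.projectPoints(np.array(p,float).reshape(-1,3),d['r'],d['t'],d['mtx'],None)[0].reshape(-1,2).round(1)
E
python3 - <<'E'
from h import *
for n in('top','side'): snap(n,f'pics/{n}0.png')
s=telemetry.read_state();print(s)
a=[cv2.imread(f'pics/{n}0.png') for n in('top','side')]
E
```

```text
{'t': 0.1, 'q': array([ 1.2841001 ,  0.32178417, -0.07010069,  1.45156621,  0.0225759 ,
        1.37080392, -0.05691434]), 'qvel': array([ 5.11880088e-04, -2.68269922e-03, -7.96456710e-06, -3.82105972e-03,
       -8.84140427e-05,  5.21826834e-04, -2.82361979e-04]), 'tau': array([ 5.02068497e-05, -4.94879222e+01, -3.83880017e-01, -3.15210915e+01,
        1.29384716e-02,  7.41705968e-03,  8.22391166e-05]), 'ee_pos': array([ 0.19245167, -0.6204777 ,  0.30290332]), 'tcp_rot': array([ 9.88709307e-01,  1.49843646e-01, -1.65093151e-04, -8.71878437e-04]), 'wrist_force': array([-0.75501894,  0.91136309, -0.57192142]), 'ft_torque': array([ 0.0204673 , -0.01235244,  0.01655017]), 'gripper_force': 0.0, 'opening': 0.08575781911887069}
```

View pics/top0.png

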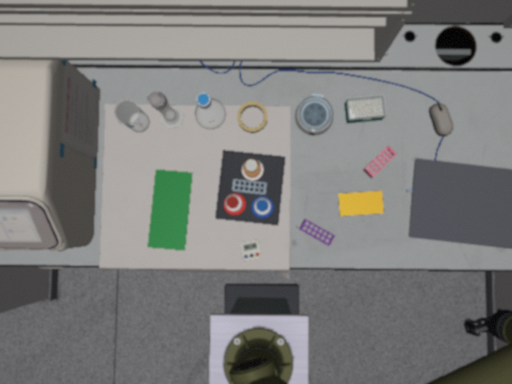

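View pics/side0.png

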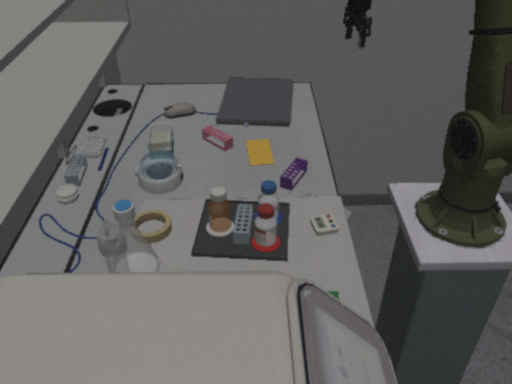

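The top view shows the tray at about (251,187), with white-cap bottle at (253,169), red at (235,204) and blue at (263,207). The green mat is at (170,210) and the yellow mat at (361,203). There are three rack candidates: pale blue (249,187) in the tray, pink (380,161) and purple (317,232). The pale blue one in the tray fits the description. I'll confirm it in a crop.

Run:
```python
from h import *
crop('pics/top0.png','pics/c1.png',205,140,300,235,6)
f='pics/top0.png'
im=cv2.imread(f);hsv=cv2.cvtColor(im,cv2.COLOR_BGR2HSV)
def rect(lo,hi,z,n,roi):
    m=cv2.inRange(hsv,lo,hi);k=np.zeros_like(m);x0,y0,x1,y1=roi;k[y0:y1,x0:x1]=m[y0:y1,x0:x1]
    c=max(cv2.findContours(k,0,2)[0],key=cv2.contourArea)
    b=cv2.boxPoints(cv2.minAreaRect(c));W=np.array([w(f,*p,z) for p in b])
    r=cv2.minAreaRect((W[:,:2]*1000).astype(np.float32));print(n,cv2.minAreaRect(c),'world mm',r)
rect((50,100,40),(75,255,255),.004,'green',(140,160,200,260))
rect((15,120,120),(30,255,255),.004,'yellow',(330,180,395,225))
rect((0,0,0),(179,255,95),.003,'tray',(205,140,295,235))
```

```text
green ((169.5594024658203, 209.40594482421875), (35.62232971191406, 76.3193588256836), 5.710593223571777) world mm ((488.199951171875, 299.1000061035156), (118.56394958496094, 253.1276092529297), 85.64497375488281)
yellow ((360.69915771484375, 202.9867401123047), (22.01778793334961, 43.43690490722656), 86.18592071533203) world mm ((515.1500244140625, -331.85003662109375), (72.64704895019531, 144.4884490966797), 4.392585754394531)
tray ((249.8106231689453, 187.14247131347656), (62.069190979003906, 68.27178192138672), 6.2034478187561035) world mm ((564.510009765625, 35.50459289550781), (206.9180145263672, 227.19784545898438), 84.314208984375)
```

View pics/c1.png

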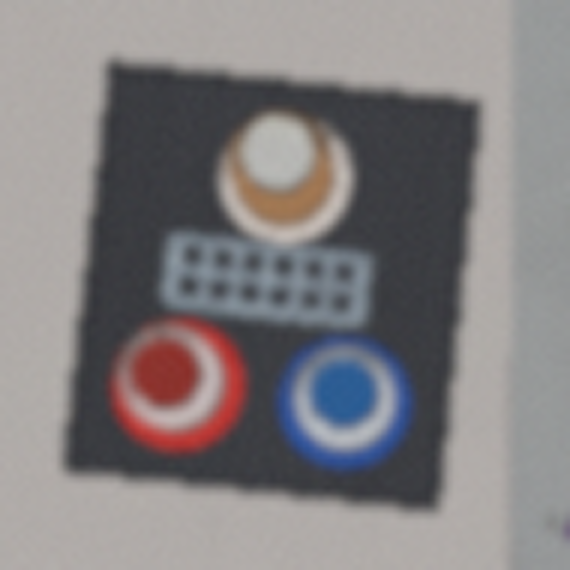

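Crop confirms it: the pale blue frame at (249,187) sits between the bottles in the tray. Now for positions.

Run:
```python
from h import *
f='pics/top0.png'
def c(n,u,v,z): p=w(f,(u+.5)/6-.5+205,(v+.5)/6-.5+140,z);print(n,p);return p
r=c('cR',178.5,386,.007);b=c('cB',345.5,403,.007);wh=c('cW',285.5,178,.007)
c('capR',166,372,.112);c('capB',345,390,.112);c('capW',278,151,.121);c('rack',266,279,.041)
th=0
# fit tray pose: red at (-60,46)? blue (-60,-46), white (60,0)
L=np.array([[-.06,.046],[-.06,-.046],[.06,0]]);W=np.array([r,b,wh])[:,:2]
A=L-L.mean(0);B=W-W.mean(0);th=np.arctan2((A[:,0]*B[:,1]-A[:,1]*B[:,0]).sum(),(A*B).sum())
R=np.array([[np.cos(th),-np.sin(th)],[np.sin(th),np.cos(th)]]);t=W.mean(0)-R@L.mean(0)
print('yaw',np.degrees(th),'tray',t,'coasters',(L@R.T+t).round(4),'res',(L@R.T+t-W).round(4))
g=np.array([.4882,.2991]);a=np.radians(-4.4)
for d in(-.085,0,.085):print('green',g+d*np.array([np.cos(a),np.sin(a)]))
s=telemetry.read_state()
from scipy.spatial.transform import Rotation as Ro
print(Ro.from_quat(s['tcp_rot']).as_matrix().round(3))
```

```text
cR [0.5075 0.0851 0.007 ]
cB [ 0.4991 -0.0068  0.007 ]
cW [0.6232 0.0278 0.007 ]
capR [0.5089 0.0844 0.112 ]
capB [ 0.5006 -0.0077  0.112 ]
capW [0.6226 0.028  0.121 ]
rack [0.5639 0.0364 0.041 ]
yaw -5.351021539302717 tray [0.56317951 0.03350152] coasters [[ 0.5077  0.0849]
 [ 0.4992 -0.0067]
 [ 0.6229  0.0279]] res [[ 0.0002 -0.0002]
 [ 0.0001  0.0001]
 [-0.0003  0.0001]]
green [0.40345052 0.30562112]
green [0.4882 0.2991]
green [0.57294948 0.29257888]
[[ 0.955  0.296 -0.001]
 [ 0.296 -0.955  0.002]
 [-0.    -0.002 -1.   ]]
```

Request:
{"fn": "jog_arm", "kwargs": {
  "plan": [1,-0.8,0,-0.3,1,-0.8,0,-0.3,1,-0.8,0,-0.3,1,-0.8,0,-0.3,1,-0.8,0,-0.3,1,-0.8,0,-0.3,1,-0.8,0,-0.3,1,-0.8,0,-0.3],
  "gripper": 70,
  "newtons": 30
}}

```text
t: 0.77
ee_pos: [0.3007, -0.4609, 0.3037]
tcp_rot: [0.811, 0.585, -0.0, -0.0]
wrist_force: [0.1, 0.2, -0.1]
opening: 0.0702
gripper_force: 0.0
```

Request:
{"fn": "jog_arm", "kwargs": {
  "plan": [1,0.26,0,-0.104,1,0.26,0,-0.104,1,0.26,0,-0.104,1,0.26,0,-0.104,1,0.26,0,-0.104,1,0.26,0,-0.104,1,0.26,0,-0.104,1,0.26,0,-0.104]
}}

```text
t: 1.43
ee_pos: [0.3844, -0.3336, 0.3036]
tcp_rot: [0.708, 0.706, -0.0, -0.0]
wrist_force: [-0.5, -1.0, 0.6]
opening: 0.0698
gripper_force: 0.0
```

Request:
{"fn": "jog_arm", "kwargs": {
  "plan": [0.95,0.6,0,0,0.95,0.6,0,0,0.95,0.6,0,0,0.95,0.6,0,0,0.95,0.6,0,0,0.95,0.6,0,0,0.95,0.6,0,0,0.95,0.6,0,0]
}}

```text
t: 2.1
ee_pos: [0.4745, -0.1924, 0.3036]
tcp_rot: [0.709, 0.705, -0.0, -0.0]
wrist_force: [-0.2, -0.3, -0.3]
opening: 0.0698
gripper_force: 0.0
```

Request:
{"fn": "jog_arm", "kwargs": {
  "plan": [0.95,0.6,0,0,0.95,0.6,0,0,0.95,0.6,0,0,0.95,0.6,0,0,0.95,0.6,0,0,0.95,0.6,0,0,0.95,0.6,0,0,0.95,0.6,0,0]
}}

```text
t: 2.77
ee_pos: [0.5651, -0.0506, 0.3035]
tcp_rot: [0.709, 0.705, -0.001, 0.0]
wrist_force: [-0.9, -0.9, -0.8]
opening: 0.07
gripper_force: 0.0
```

Request:
{"fn": "jog_arm", "kwargs": {
  "plan": [0.51,0.39,0,0,0.51,0.39,0,0,0.51,0.39,0,0,0.51,0.39,0,0,0.51,0.39,0,0,0.51,0.39,0,0,0.51,0.39,0,0,0.51,0.39,0,0]
}}

```text
t: 3.43
ee_pos: [0.6239, 0.0269, 0.304]
tcp_rot: [0.708, 0.706, -0.0, 0.001]
wrist_force: [-0.2, -1.6, 0.7]
opening: 0.0699
gripper_force: 0.0
```

Request:
{"fn": "jog_arm", "kwargs": {
  "plan": [0,0,0.2,0,0,0,0.4,0,0,0,0.6,0,0,0,0.75,0,0,0,0.88,0,0,0,0.96,0,0,0,0.98,0,0,0,0.98,0]
}}

```text
t: 4.1
ee_pos: [0.624, 0.0284, 0.1565]
tcp_rot: [0.708, 0.707, -0.0, -0.0]
wrist_force: [-0.4, 0.5, 0.2]
opening: 0.0703
gripper_force: 0.0
```

Request:
{"fn": "jog_arm", "kwargs": {
  "plan": [0,0,0,0,0,0,0,0,0,0,0,0,0,0,0,0,0,0,0,0,0,0,0,0,0,0,0,0,0,0,0,0],
  "gripper": 25,
  "newtons": 45
}}

```text
t: 4.77
ee_pos: [0.625, 0.0292, 0.1586]
tcp_rot: [0.707, 0.707, 0.001, 0.001]
wrist_force: [-2.2, -0.8, 6.1]
opening: 0.0368
gripper_force: 44.9
```

Request:
{"fn": "jog_arm", "kwargs": {
  "plan": [0,0,-0.05,0,0,0,-0.2,0,0,0,-0.35,0,0,0,-0.5,0,0,0,-0.65,0,0,0,-0.8,0,0,0,-0.9,0,0,0,-0.93,0]
}}

```text
t: 5.43
ee_pos: [0.6251, 0.0294, 0.2996]
tcp_rot: [0.707, 0.707, 0.002, 0.002]
wrist_force: [0.3, 0.8, -1.8]
opening: 0.0365
gripper_force: 45.3
```

Request:
{"fn": "jog_arm", "kwargs": {
  "plan": [0.05,-0.01,0,0,0.15,-0.03,0,0,0.3,-0.06,0,0,0.45,-0.1,0,0,0.6,-0.13,0,0,0.75,-0.15,0,0,0.85,-0.17,0,0,0.88,-0.17,0,0]
}}

```text
t: 6.1
ee_pos: [0.5959, 0.1667, 0.2949]
tcp_rot: [0.705, 0.709, -0.001, -0.002]
wrist_force: [0.5, 0.2, -0.9]
opening: 0.037
gripper_force: 45.3
```

Request:
{"fn": "jog_arm", "kwargs": {
  "plan": [0.05,-0.01,0,0,0.15,-0.03,0,0,0.3,-0.06,0,0,0.45,-0.1,0,0,0.6,-0.13,0,0,0.75,-0.15,0,0,0.85,-0.17,0,0,0.88,-0.17,0,0]
}}

```text
t: 6.77
ee_pos: [0.5718, 0.2959, 0.2956]
tcp_rot: [0.706, 0.708, -0.0, -0.001]
wrist_force: [0.8, -0.2, -1.6]
opening: 0.0365
gripper_force: 45.3
```

Request:
{"fn": "jog_arm", "kwargs": {
  "plan": [0,0,0.1,0,0,0,0.3,0,0,0,0.5,0,0,0,0.68,0,0,0,0.8,0,0,0,0.88,0,0,0,0.91,0,0,0,0.92,0]
}}

```text
t: 7.43
ee_pos: [0.5737, 0.292, 0.1576]
tcp_rot: [0.708, 0.706, -0.001, -0.0]
wrist_force: [-0.5, 0.2, -1.2]
opening: 0.0367
gripper_force: 45.3
```

Request:
{"fn": "jog_arm", "kwargs": {
  "plan": [0,0,0,0,0,0,0,0,0,0,0.01,0,0,0,0.01,0,0,0,0.015,0,0,0,0.02,0,0,0,0.02,0,0,0,0.02,0]
}}

```text
t: 8.1
ee_pos: [0.5736, 0.2931, 0.1557]
tcp_rot: [0.707, 0.707, 0.0, 0.0]
wrist_force: [0.6, -0.9, 0.1]
opening: 0.0367
gripper_force: 45.5
```

Request:
{"fn": "jog_arm", "kwargs": {
  "plan": [0,0,0.005,0,0,0,0.005,0,0,0,0.005,0,0,0,0.005,0,0,0,0.005,0,0,0,0.005,0,0,0,0.005,0,0,0,0.005,0],
  "gripper": 70
}}

```text
t: 8.77
ee_pos: [0.5734, 0.293, 0.1546]
tcp_rot: [0.707, 0.707, -0.0, 0.0]
wrist_force: [-0.1, 0.9, -0.4]
opening: 0.0698
gripper_force: 0.0
```

Request:
{"fn": "jog_arm", "kwargs": {
  "plan": [0,0,-0.1,0,0,0,-0.3,0,0,0,-0.5,0,0,0,-0.65,0,0,0,-0.65,0,0,0,-0.65,0,0,0,-0.65,0,0,0,-0.65,0]
}}

```text
t: 9.43
ee_pos: [0.573, 0.2925, 0.2511]
tcp_rot: [0.707, 0.707, -0.001, -0.0]
wrist_force: [0.3, -0.5, -0.5]
opening: 0.0701
gripper_force: 0.0
```

Request:
{"fn": "jog_arm", "kwargs": {
  "plan": [-0.7,-0.22,0,0,-0.7,-0.22,0,0,-0.7,-0.22,0,0,-0.7,-0.22,0,0,-0.7,-0.22,0,0,-0.7,-0.22,0,0,-0.7,-0.22,0,0,-0.7,-0.22,0,0]
}}

```text
t: 10.1
ee_pos: [0.5401, 0.1897, 0.2519]
tcp_rot: [0.707, 0.708, 0.0, -0.001]
wrist_force: [0.2, -0.0, 0.3]
opening: 0.0702
gripper_force: 0.0
```

Request:
{"fn": "jog_arm", "kwargs": {
  "plan": [-0.7,-0.22,0,0,-0.7,-0.22,0,0,-0.7,-0.22,0,0,-0.7,-0.22,0,0,-0.7,-0.22,0,0,-0.7,-0.22,0,0,-0.7,-0.22,0,0,-0.7,-0.22,0,0]
}}

```text
t: 10.77
ee_pos: [0.5074, 0.0851, 0.2522]
tcp_rot: [0.706, 0.708, 0.0, -0.0]
wrist_force: [0.2, -0.1, -0.0]
opening: 0.0698
gripper_force: 0.0
```

```bash
python3 -c "
from h import *
snap('side','pics/s1.png');print(telemetry.read_state()['ee_pos'])"
```

```text
[0.50738484 0.08477872 0.25211812]
```

View pics/s1.png

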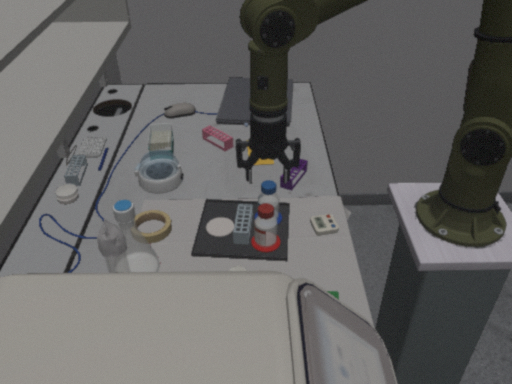

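The white coaster is empty at (220,227). The white cap shows at (236,270) over the green mat, so that bottle is standing. Red is next.

Request:
{"fn": "jog_arm", "kwargs": {
  "plan": [0,0,0.15,0,0,0,0.3,0,0,0,0.45,0,0,0,0.56,0,0,0,0.63,0,0,0,0.66,0,0,0,0.66,0,0,0,0.66,0]
}}

```text
t: 11.48
ee_pos: [0.5078, 0.0836, 0.1538]
tcp_rot: [0.707, 0.707, 0.0, 0.0]
wrist_force: [-0.0, 0.2, 0.4]
opening: 0.0699
gripper_force: 0.0
```

Request:
{"fn": "jog_arm", "kwargs": {
  "plan": [0,0,0,0,0,0,0,0,0,0,0,0,0,0,0,0,0,0,0,0,0,0,0,0,0,0,0,0,0,0,0,0],
  "gripper": 25
}}

```text
t: 12.15
ee_pos: [0.5081, 0.0832, 0.1541]
tcp_rot: [0.707, 0.707, 0.001, 0.001]
wrist_force: [-0.2, -0.4, 5.3]
opening: 0.036
gripper_force: 44.5
```

Request:
{"fn": "jog_arm", "kwargs": {
  "plan": [0,0,-0.05,0,0,0,-0.2,0,0,0,-0.35,0,0,0,-0.5,0,0,0,-0.65,0,0,0,-0.8,0,0,0,-0.9,0,0,0,-0.93,0]
}}

```text
t: 12.82
ee_pos: [0.5079, 0.0834, 0.2951]
tcp_rot: [0.707, 0.707, 0.001, 0.001]
wrist_force: [-0.4, 0.5, -1.3]
opening: 0.0359
gripper_force: 45.2
```

Request:
{"fn": "jog_arm", "kwargs": {
  "plan": [0.05,-0.01,0,0,0.15,-0.02,0,0,0.27,-0.03,0,0,0.4,-0.04,0,0,0.52,-0.05,0,0,0.62,-0.06,0,0,0.7,-0.066,0,0,0.72,-0.066,0,0]
}}

```text
t: 13.48
ee_pos: [0.4956, 0.194, 0.291]
tcp_rot: [0.706, 0.708, -0.001, -0.002]
wrist_force: [0.1, 1.0, -1.0]
opening: 0.036
gripper_force: 45.3
```

Request:
{"fn": "jog_arm", "kwargs": {
  "plan": [0.05,-0.01,0,0,0.15,-0.02,0,0,0.27,-0.03,0,0,0.4,-0.04,0,0,0.52,-0.05,0,0,0.62,-0.06,0,0,0.7,-0.066,0,0,0.72,-0.066,0,0]
}}

```text
t: 14.15
ee_pos: [0.4866, 0.3009, 0.2919]
tcp_rot: [0.707, 0.708, -0.0, -0.001]
wrist_force: [-0.3, 0.7, -1.5]
opening: 0.036
gripper_force: 45.3
```

Request:
{"fn": "jog_arm", "kwargs": {
  "plan": [0,0,0.1,0,0,0,0.3,0,0,0,0.5,0,0,0,0.68,0,0,0,0.8,0,0,0,0.88,0,0,0,0.92,0,0,0,0.93,0]
}}

```text
t: 14.82
ee_pos: [0.4876, 0.2983, 0.1522]
tcp_rot: [0.708, 0.707, -0.001, -0.0]
wrist_force: [0.6, 0.2, -1.2]
opening: 0.036
gripper_force: 45.3
```

Request:
{"fn": "jog_arm", "kwargs": {
  "plan": [0,0,0,0,0,0,0,0,0,0,0.005,0,0,0,0.01,0,0,0,0.015,0,0,0,0.02,0,0,0,0.02,0,0,0,0.02,0]
}}

```text
t: 15.48
ee_pos: [0.4881, 0.2995, 0.1511]
tcp_rot: [0.707, 0.707, 0.001, 0.0]
wrist_force: [-0.8, 0.1, 5.1]
opening: 0.0358
gripper_force: 45.4
```

Request:
{"fn": "jog_arm", "kwargs": {
  "plan": [0,0,0,0,0,0,0,0,0,0,0,0,0,0,0,0,0,0,0,0,0,0,0,0,0,0,0,0,0,0,0,0],
  "gripper": 70
}}

```text
t: 16.15
ee_pos: [0.4876, 0.2991, 0.1501]
tcp_rot: [0.707, 0.707, -0.0, -0.0]
wrist_force: [0.4, -0.8, 0.3]
opening: 0.0702
gripper_force: 0.0
```

Request:
{"fn": "jog_arm", "kwargs": {
  "plan": [0,0,-0.1,0,0,0,-0.3,0,0,0,-0.5,0,0,0,-0.65,0,-0.2,0,-0.65,0,-0.4,0,-0.65,0,-0.6,0.02,-0.65,0,-0.68,0.03,-0.65,0]
}}

```text
t: 16.82
ee_pos: [0.4928, 0.1925, 0.2475]
tcp_rot: [0.709, 0.705, -0.001, 0.001]
wrist_force: [1.3, -0.6, 0.0]
opening: 0.07
gripper_force: 0.0
```

Request:
{"fn": "jog_arm", "kwargs": {
  "plan": [-0.68,0.03,0,0,-0.68,0.03,0,0,-0.68,0.03,0,0,-0.68,0.03,0,0,-0.68,0.03,0,0,-0.68,0.03,0,0,-0.68,0.03,0,0,-0.68,0.03,0,0]
}}

```text
t: 17.48
ee_pos: [0.4963, 0.0969, 0.2477]
tcp_rot: [0.706, 0.708, 0.0, -0.0]
wrist_force: [-0.2, -0.3, 0.6]
opening: 0.0701
gripper_force: 0.0
```

Request:
{"fn": "jog_arm", "kwargs": {
  "plan": [-0.68,0.03,0,0,-0.68,0.03,0,0,-0.68,0.03,0,0,-0.68,0.03,0,0,-0.68,0.03,0,0,-0.68,0.03,0,0,-0.68,0.03,0,0,-0.68,0.03,0,0]
}}

```text
t: 18.15
ee_pos: [0.5009, -0.0051, 0.2477]
tcp_rot: [0.706, 0.708, 0.0, -0.0]
wrist_force: [-0.5, 0.0, -0.1]
opening: 0.0702
gripper_force: 0.0
```

Request:
{"fn": "jog_arm", "kwargs": {
  "plan": [-0.013,-0.005,0.15,0,-0.013,-0.005,0.3,0,-0.013,-0.005,0.45,0,-0.013,-0.005,0.54,0,-0.013,-0.005,0.6,0,-0.013,-0.005,0.63,0,-0.013,-0.005,0.63,0,-0.013,-0.005,0.63,0]
}}

```text
t: 18.82
ee_pos: [0.5006, -0.0085, 0.1538]
tcp_rot: [0.707, 0.707, 0.0, 0.0]
wrist_force: [0.3, 0.5, -0.7]
opening: 0.0698
gripper_force: 0.0
```

Request:
{"fn": "jog_arm", "kwargs": {
  "plan": [0,0,0,0,0,0,0,0,0,0,0,0,0,0,0,0,0,0,0,0,0,0,0,0,0,0,0,0,0,0,0,0],
  "gripper": 25
}}

```text
t: 19.48
ee_pos: [0.5009, -0.0089, 0.1541]
tcp_rot: [0.707, 0.707, 0.0, 0.001]
wrist_force: [-0.0, -0.6, 5.9]
opening: 0.0361
gripper_force: 44.8
```

Request:
{"fn": "jog_arm", "kwargs": {
  "plan": [0,0,-0.05,0,0,0,-0.2,0,0,0,-0.35,0,0,0,-0.5,0,0,0,-0.65,0,0,0,-0.8,0,0,0,-0.9,0,0,0,-0.93,0]
}}

```text
t: 20.15
ee_pos: [0.5008, -0.0087, 0.2951]
tcp_rot: [0.707, 0.707, 0.001, 0.002]
wrist_force: [-0.3, -0.5, -1.8]
opening: 0.0358
gripper_force: 45.5
```

Request:
{"fn": "jog_arm", "kwargs": {
  "plan": [0.05,-0.01,0,0,0.15,-0.04,0,0,0.27,-0.08,0,0,0.4,-0.12,0,0,0.52,-0.16,0,0,0.62,-0.2,0,0,0.68,-0.21,0,0,0.7,-0.216,0,0]
}}

```text
t: 20.82
ee_pos: [0.4664, 0.0989, 0.2915]
tcp_rot: [0.706, 0.708, -0.001, -0.001]
wrist_force: [0.7, 0.4, -2.1]
opening: 0.0361
gripper_force: 45.5
```

Request:
{"fn": "jog_arm", "kwargs": {
  "plan": [0.05,-0.01,0,0,0.15,-0.04,0,0,0.27,-0.08,0,0,0.4,-0.12,0,0,0.52,-0.16,0,0,0.62,-0.2,0,0,0.68,-0.21,0,0,0.7,-0.216,0,0]
}}

```text
t: 21.48
ee_pos: [0.4352, 0.2024, 0.2925]
tcp_rot: [0.707, 0.707, 0.0, -0.0]
wrist_force: [0.5, -0.4, -1.8]
opening: 0.0362
gripper_force: 45.5
```

Request:
{"fn": "jog_arm", "kwargs": {
  "plan": [0.05,-0.01,0,0,0.15,-0.04,0,0,0.27,-0.08,0,0,0.4,-0.12,0,0,0.52,-0.16,0,0,0.62,-0.2,0,0,0.68,-0.21,0,0,0.7,-0.216,0,0]
}}

```text
t: 22.15
ee_pos: [0.4031, 0.3072, 0.2925]
tcp_rot: [0.707, 0.707, 0.0, -0.001]
wrist_force: [0.5, -0.5, -3.1]
opening: 0.0358
gripper_force: 45.5
```

Request:
{"fn": "jog_arm", "kwargs": {
  "plan": [0,0,0.1,0,0,0,0.3,0,0,0,0.5,0,0,0,0.68,0,0,0,0.8,0,0,0,0.88,0,0,0,0.92,0,0,0,0.93,0]
}}

```text
t: 22.82
ee_pos: [0.4035, 0.3055, 0.1524]
tcp_rot: [0.708, 0.706, -0.001, -0.0]
wrist_force: [0.1, -1.0, -2.3]
opening: 0.0357
gripper_force: 45.5
```

Request:
{"fn": "jog_arm", "kwargs": {
  "plan": [0,0,0,0,0,0,0,0,0,0,0.005,0,0,0,0.01,0,0,0,0.015,0,0,0,0.02,0,0,0,0.02,0,0,0,0.02,0]
}}

```text
t: 23.48
ee_pos: [0.4037, 0.3065, 0.1511]
tcp_rot: [0.707, 0.707, 0.0, 0.0]
wrist_force: [-0.3, -1.1, 6.1]
opening: 0.0357
gripper_force: 46.1
```

Request:
{"fn": "jog_arm", "kwargs": {
  "plan": [0,0,0,0,0,0,0,0,0,0,0,0,0,0,0,0,0,0,0,0,0,0,0,0,0,0,0,0,0,0,0,0],
  "gripper": 65
}}

```text
t: 24.15
ee_pos: [0.4032, 0.3062, 0.1501]
tcp_rot: [0.707, 0.707, -0.0, 0.0]
wrist_force: [0.9, -0.9, -0.2]
opening: 0.065
gripper_force: 0.0
```

Request:
{"fn": "jog_arm", "kwargs": {
  "plan": [0,0,-0.1,0,0,0,-0.3,0,0,0,-0.5,0,0,0,-0.65,0,-0.2,0.1,-0.65,0,-0.5,0.3,-0.65,0,-0.7,0.5,-0.65,0,-0.9,0.54,-0.65,0]
}}

```text
t: 24.82
ee_pos: [0.4861, 0.1709, 0.2483]
tcp_rot: [0.707, 0.707, 0.001, 0.001]
wrist_force: [0.2, -0.3, -0.1]
opening: 0.0649
gripper_force: 0.0
```

Request:
{"fn": "jog_arm", "kwargs": {
  "plan": [-0.9,0.54,0,0.03,-0.9,0.54,0,0.03,-0.9,0.54,0,0.03,-0.9,0.54,0,0.03,-0.9,0.54,0,0.03,-0.9,0.54,0,0.03,-0.9,0.54,0,0.03,-0.9,0.54,0,0.03]
}}

```text
t: 25.48
ee_pos: [0.5642, 0.0385, 0.2477]
tcp_rot: [0.739, 0.674, 0.0, -0.0]
wrist_force: [-0.2, 0.7, 0.4]
opening: 0.065
gripper_force: 0.0
```

```bash
python3 -c "
from h import *
snap('top','pics/t2.png');crop('pics/t2.png','pics/t2c.png',135,130,295,250,5);print(telemetry.read_state()['ee_pos'])"
```

```text
[0.56421036 0.03852477 0.24780085]
```

View pics/t2c.png

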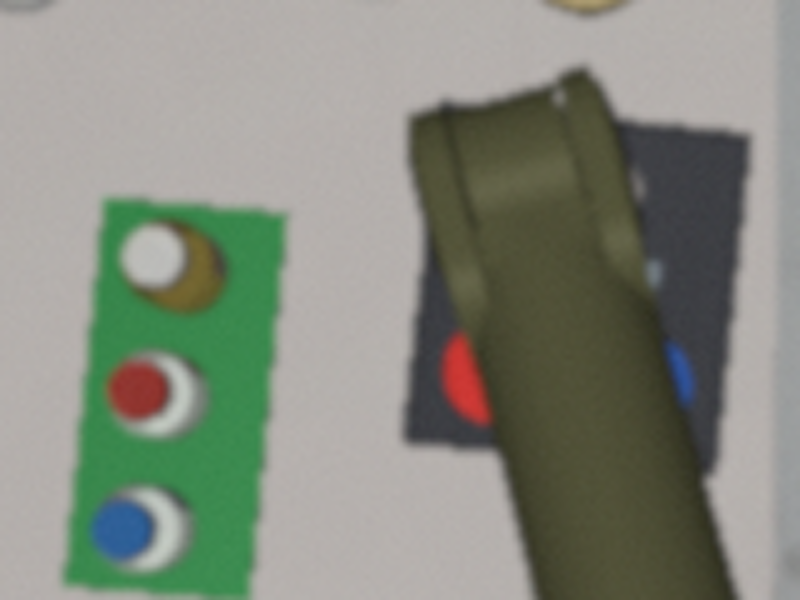

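All three bottles stand inside the green mat in the crop, with caps at (153,256), (138,390) and (123,530). The rack is next.

Request:
{"fn": "jog_arm", "kwargs": {
  "plan": [-0.023,-0.003,0.15,0,-0.023,-0.003,0.3,0,-0.023,-0.003,0.45,0,-0.023,-0.003,0.54,0,-0.023,-0.003,0.6,0,-0.023,-0.003,0.65,0,-0.023,-0.003,0.65,0,-0.023,-0.003,0.65,0]
}}

```text
t: 26.2
ee_pos: [0.5643, 0.0336, 0.1506]
tcp_rot: [0.74, 0.673, 0.0, 0.0]
wrist_force: [1.3, -0.2, -0.1]
opening: 0.0649
gripper_force: 0.0
```

Request:
{"fn": "jog_arm", "kwargs": {
  "plan": [0,0,0.06,0,0,0,0.14,0,0,0,0.22,0,0,0,0.3,0,0,0,0.36,0,0,0,0.4,0,0,0,0.42,0,0,0,0.43,0]
}}

```text
t: 26.87
ee_pos: [0.5637, 0.0334, 0.0849]
tcp_rot: [0.74, 0.673, -0.0, -0.0]
wrist_force: [-0.6, 0.2, -0.3]
opening: 0.0649
gripper_force: 0.0
```

Request:
{"fn": "jog_arm", "kwargs": {
  "plan": [0,0,0,0,0,0,0,0,0,0,0,0,0,0,0,0,0,0,0,0,0,0,0,0,0,0,0,0,0,0,0,0],
  "gripper": 25,
  "newtons": 30
}}

```text
t: 27.53
ee_pos: [0.5645, 0.0334, 0.0863]
tcp_rot: [0.74, 0.673, 0.0, 0.0]
wrist_force: [1.0, 1.0, 5.4]
opening: 0.0372
gripper_force: 30.4
```

Request:
{"fn": "jog_arm", "kwargs": {
  "plan": [0,0,-0.05,0,0,0,-0.15,0,0,0,-0.28,0,0,0,-0.42,0,0,0,-0.56,0,0,0,-0.68,0,0,0,-0.77,0,0,0,-0.8,0]
}}

```text
t: 28.2
ee_pos: [0.5649, 0.0335, 0.2085]
tcp_rot: [0.74, 0.673, 0.001, 0.001]
wrist_force: [0.9, -0.0, -1.0]
opening: 0.0365
gripper_force: 30.2
```

Request:
{"fn": "jog_arm", "kwargs": {
  "plan": [-0.05,0,0,0,-0.15,0,0,0,-0.3,-0.01,0,0,-0.45,-0.02,0,0,-0.6,-0.03,0,0,-0.75,-0.034,0,0,-0.87,-0.034,0,0,-0.9,-0.034,0,0]
}}

```text
t: 28.87
ee_pos: [0.5445, -0.1055, 0.204]
tcp_rot: [0.742, 0.671, -0.002, -0.001]
wrist_force: [0.1, -0.5, -1.6]
opening: 0.0371
gripper_force: 30.2
```

Request:
{"fn": "jog_arm", "kwargs": {
  "plan": [-0.05,0,0,0,-0.15,0,0,0,-0.3,-0.01,0,0,-0.45,-0.02,0,0,-0.6,-0.03,0,0,-0.75,-0.034,0,0,-0.87,-0.034,0,0,-0.9,-0.034,0,0]
}}

```text
t: 29.53
ee_pos: [0.5274, -0.2374, 0.2049]
tcp_rot: [0.741, 0.672, -0.001, -0.0]
wrist_force: [-0.5, -0.3, -1.8]
opening: 0.0369
gripper_force: 30.2
```

Request:
{"fn": "jog_arm", "kwargs": {
  "plan": [-0.05,0,0,-0.01,-0.12,0,0,-0.02,-0.22,-0.01,0,-0.03,-0.34,-0.02,0,-0.04,-0.46,-0.03,0,-0.05,-0.56,-0.034,0,-0.054,-0.64,-0.034,0,-0.054,-0.655,-0.034,0,-0.054]
}}

```text
t: 30.2
ee_pos: [0.5136, -0.3331, 0.2052]
tcp_rot: [0.681, 0.732, -0.0, -0.0]
wrist_force: [-0.8, -0.9, -1.3]
opening: 0.0369
gripper_force: 30.2
```

Request:
{"fn": "jog_arm", "kwargs": {
  "plan": [0,0,0.05,0,0,0,0.15,0,0,0,0.28,0,0,0,0.42,0,0,0,0.56,0,0,0,0.66,0,0,0,0.73,0,0,0,0.75,0]
}}

```text
t: 30.87
ee_pos: [0.5133, -0.3302, 0.091]
tcp_rot: [0.68, 0.733, 0.0, -0.002]
wrist_force: [-0.5, -0.3, -0.4]
opening: 0.0371
gripper_force: 30.2
```

```bash
python3 -c "
from h import *
snap('top','pics/t3.png');crop('pics/t3.png','pics/t3c.png',295,145,415,245,6);snap('side','pics/s3.png');crop('pics/s3.png','pics/s3c.png',160,90,340,210,4)
s=telemetry.read_state();print(s['ee_pos'],s['wrist_force'])"
```

```text
[ 0.51404401 -0.33121801  0.09288452] [-1.19882924 -0.26955977 -1.14728885]
```

View pics/s3c.png

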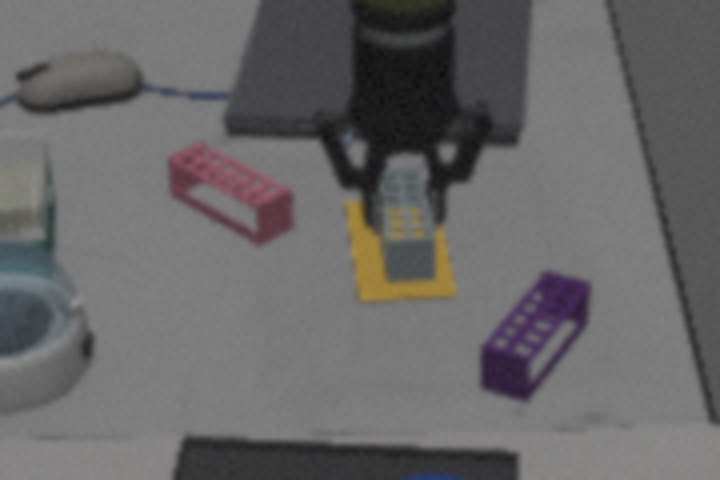

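The rack is upright at (410,215) in the crop, just above the yellow mat at (400,250) and aligned with it. Lowering it now.

Request:
{"fn": "jog_arm", "kwargs": {
  "plan": [0,0,0.01,0,0,0,0.02,0,0,0,0.025,0,0,0,0.03,0,0,0,0.035,0,0,0,0.04,0,0,0,0.045,0,0,0,0.045,0]
}}

```text
t: 31.63
ee_pos: [0.514, -0.332, 0.0873]
tcp_rot: [0.68, 0.733, -0.0, 0.0]
wrist_force: [-1.7, 0.9, 4.6]
opening: 0.037
gripper_force: 30.7
```

Request:
{"fn": "jog_arm", "kwargs": {
  "plan": [0,0,0,0,0,0,0,0,0,0,0,0,0,0,0,0,0,0,0,0,0,0,0,0,0,0,0,0,0,0,0,0],
  "gripper": 65
}}

```text
t: 32.3
ee_pos: [0.5138, -0.3319, 0.0864]
tcp_rot: [0.68, 0.733, -0.0, 0.0]
wrist_force: [-0.5, 0.4, 0.2]
opening: 0.0652
gripper_force: 0.0
```

Request:
{"fn": "jog_arm", "kwargs": {
  "plan": [0,0,-0.1,0,0,0,-0.25,0,0,0,-0.45,0,0,0,-0.7,0,0,0,-0.95,0,0,0,-1,0,0,0,-1,0.012,0,0,-1,0.024]
}}

```text
t: 32.97
ee_pos: [0.5146, -0.3321, 0.2392]
tcp_rot: [0.708, 0.706, 0.0, 0.002]
wrist_force: [-0.2, 1.1, -0.6]
opening: 0.0651
gripper_force: 0.0
```

```bash
python3 -c "
from h import *
snap('side','pics/s4.png');crop('pics/s4.png','pics/s4c.png',160,90,340,210,4)
s=telemetry.read_state();print(s['ee_pos'],s['tcp_rot'])"
```

```text
[ 0.5142129  -0.33193736  0.23836365] [ 7.08560190e-01  7.05649225e-01 -3.08064787e-06  1.27616098e-03]
```

View pics/s4c.png

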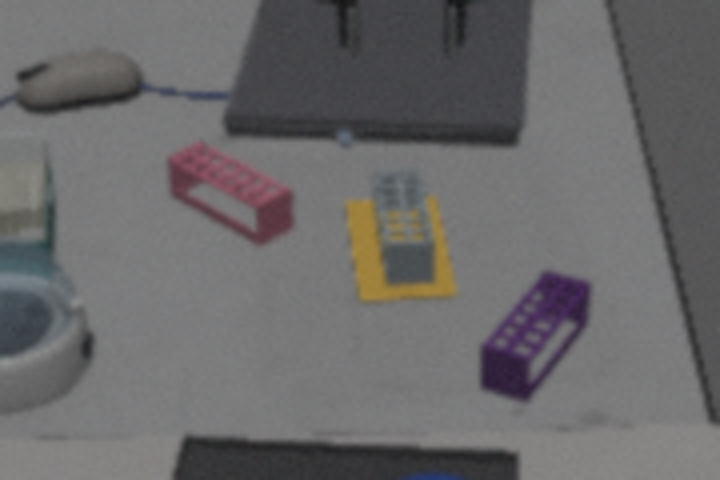

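The rack stands on the yellow mat, front foot edge (387–435,285) inside the mat edge (360–455,298). Now the white bottle.

Request:
{"fn": "jog_arm", "kwargs": {
  "plan": [0.834,0.079,-0.03,0,0.834,0.079,-0.03,0,0.834,0.079,-0.03,0,0.834,0.079,-0.03,0,0.834,0.079,-0.03,0,0.834,0.079,-0.03,0,0.834,0.079,-0.03,0,0.834,0.079,-0.03,0]
}}

```text
t: 33.68
ee_pos: [0.5254, -0.2086, 0.2408]
tcp_rot: [0.708, 0.706, -0.0, -0.0]
wrist_force: [-0.1, -0.5, -0.2]
opening: 0.0651
gripper_force: 0.0
```

Request:
{"fn": "jog_arm", "kwargs": {
  "plan": [0.834,0.079,-0.03,0,0.834,0.079,-0.03,0,0.834,0.079,-0.03,0,0.834,0.079,-0.03,0,0.834,0.079,-0.03,0,0.834,0.079,-0.03,0,0.834,0.079,-0.03,0,0.834,0.079,-0.03,0]
}}

```text
t: 34.35
ee_pos: [0.5376, -0.0839, 0.2451]
tcp_rot: [0.709, 0.706, -0.0, -0.0]
wrist_force: [-0.7, -0.2, -0.1]
opening: 0.0653
gripper_force: 0.0
```

Request:
{"fn": "jog_arm", "kwargs": {
  "plan": [0.834,0.079,-0.03,0,0.834,0.079,-0.03,0,0.834,0.079,-0.03,0,0.834,0.079,-0.03,0,0.834,0.079,-0.03,0,0.834,0.079,-0.03,0,0.834,0.079,-0.03,0,0.834,0.079,-0.03,0]
}}

```text
t: 35.02
ee_pos: [0.5498, 0.041, 0.2496]
tcp_rot: [0.709, 0.706, -0.0, 0.0]
wrist_force: [0.7, 0.1, 0.7]
opening: 0.0653
gripper_force: 0.0
```

Request:
{"fn": "jog_arm", "kwargs": {
  "plan": [0.834,0.079,0,0,0.834,0.079,0,0,0.834,0.079,0,0,0.834,0.079,0,0,0.834,0.079,0,0,0.834,0.079,0,0,0.834,0.079,0,0,0.834,0.079,0,0]
}}

```text
t: 35.68
ee_pos: [0.5622, 0.1659, 0.2496]
tcp_rot: [0.709, 0.705, -0.0, 0.0]
wrist_force: [-0.1, 0.0, -0.4]
opening: 0.0647
gripper_force: 0.0
```

Request:
{"fn": "jog_arm", "kwargs": {
  "plan": [0.834,0.079,0,0,0.834,0.079,0,0,0.834,0.079,0,0,0.834,0.079,0,0,0.834,0.079,0,0,0.834,0.079,0,0,0.834,0.079,0,0,0.834,0.079,0,0]
}}

```text
t: 36.35
ee_pos: [0.5746, 0.2909, 0.2498]
tcp_rot: [0.709, 0.705, -0.0, 0.001]
wrist_force: [0.3, -0.6, 0.4]
opening: 0.0649
gripper_force: 0.0
```

```bash
python3 -c "
from h import *
snap('top','pics/t5.png')
a=cv2.imread('pics/t5.png');P=[cv2.resize(a[y:y+60,x:x+w],None,fx=6,fy=6,interpolation=cv2.INTER_CUBIC) for x,y,w in((330,172,62),(218,165,70))]
cv2.imwrite('pics/t5c.png',np.hstack(P))
s=telemetry.read_state();print(s['ee_pos'],s['tcp_rot'])"
```

```text
[0.57453796 0.29115325 0.24985442] [ 7.08661002e-01  7.05548813e-01 -2.81038402e-04  6.14452427e-04]
```

View pics/t5c.png

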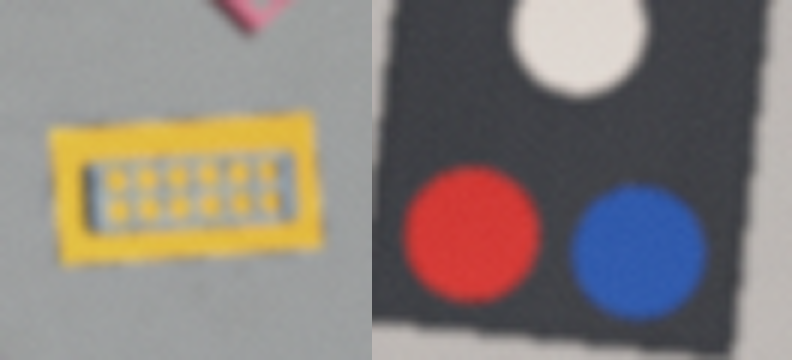

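The rack is central and aligned on the yellow mat at (190,192), and all three coasters are clear. I'll refine the coaster centres once.

Run:
```python
from h import *
f='pics/t5.png';hsv=cv2.cvtColor(cv2.imread(f),cv2.COLOR_BGR2HSV)
W=[]
for n,lo,hi in(('r',(0,120,90),(9,255,255)),('b',(100,120,80),(125,255,255)),('w',(0,0,150),(179,60,255))):
    m=cv2.inRange(hsv,lo,hi);k=np.zeros_like(m);y0,y1,x0,x1=(190,222,220,280) if n!='w' else (155,183,234,268)
    k[y0:y1,x0:x1]=m[y0:y1,x0:x1]
    c=max(cv2.findContours(k,0,1)[0],key=cv2.contourArea);(u,v),(a,b),_=cv2.fitEllipse(c)
    W.append(w(f,u,v,.007)[:2]);print(n,u,v,a,b,W[-1])
L=np.array([[-.06,.046],[-.06,-.046],[.06,0]]);W=np.array(W);A=L-L.mean(0);B=W-W.mean(0)
th=np.arctan2((A[:,0]*B[:,1]-A[:,1]*B[:,0]).sum(),(A*B).sum());c,s=np.cos(th),np.sin(th);F=A@np.array([[c,s],[-s,c]])+W.mean(0)
print(np.degrees(th),F.round(4),(F-W).round(4))
```

```text
r 234.173095703125 203.66973876953125 20.965227127075195 21.25979232788086 [0.5083 0.0856]
b 262.0 206.614990234375 21.477609634399414 21.89567756652832 [ 0.4996 -0.0062]
w 252.1814727783203 169.2584991455078 20.914270401000977 21.11166000366211 [0.6231 0.0277]
-5.647567401233131 [[ 0.5084  0.0854]
 [ 0.4993 -0.0061]
 [ 0.6233  0.0278]] [[ 0.0001 -0.0002]
 [-0.0003  0.0001]
 [ 0.0002  0.0001]]
```

Request:
{"fn": "jog_arm", "kwargs": {
  "plan": [0.013,-0.006,0.12,0,0.013,-0.006,0.25,0,0.013,-0.006,0.38,0,0.013,-0.006,0.48,0,0.013,-0.006,0.56,0,0.013,-0.006,0.61,0,0.013,-0.006,0.62,0,0.013,-0.006,0.62,0]
}}

```text
t: 37.07
ee_pos: [0.5728, 0.2954, 0.1568]
tcp_rot: [0.707, 0.707, -0.0, -0.0]
wrist_force: [-0.7, -0.1, -0.2]
opening: 0.0652
gripper_force: 0.0
```

Request:
{"fn": "jog_arm", "kwargs": {
  "plan": [0,0,0,0,0,0,0,0,0,0,0,0,0,0,0,0,0,0,0,0,0,0,0,0,0,0,0,0,0,0,0,0],
  "gripper": 25,
  "newtons": 45
}}

```text
t: 37.73
ee_pos: [0.5731, 0.2961, 0.1581]
tcp_rot: [0.707, 0.707, 0.001, 0.0]
wrist_force: [-1.3, -0.2, 6.6]
opening: 0.0367
gripper_force: 45.4
```

Request:
{"fn": "jog_arm", "kwargs": {
  "plan": [0,0,-0.05,0,0,0,-0.2,0,0,0,-0.35,0,0,0,-0.5,0,0,0,-0.65,0,0,0,-0.8,0,0,0,-0.9,0,0,0,-0.93,0]
}}

```text
t: 38.4
ee_pos: [0.5732, 0.2961, 0.2992]
tcp_rot: [0.707, 0.707, 0.002, 0.001]
wrist_force: [-0.2, 0.9, -0.7]
opening: 0.0364
gripper_force: 45.3
```

Request:
{"fn": "jog_arm", "kwargs": {
  "plan": [-0.05,0.01,0,0,-0.15,0.03,0,0,-0.3,0.06,0,0,-0.45,0.1,0,0,-0.6,0.13,0,0,-0.75,0.15,0,0,-0.85,0.168,0,0,-0.88,0.168,0,0]
}}

```text
t: 39.07
ee_pos: [0.5985, 0.1581, 0.294]
tcp_rot: [0.709, 0.705, -0.002, 0.0]
wrist_force: [-0.2, 0.1, -0.8]
opening: 0.0364
gripper_force: 45.3
```

Request:
{"fn": "jog_arm", "kwargs": {
  "plan": [-0.05,0.01,0,0,-0.15,0.03,0,0,-0.3,0.06,0,0,-0.45,0.1,0,0,-0.6,0.13,0,0,-0.75,0.15,0,0,-0.85,0.168,0,0,-0.88,0.168,0,0]
}}

```text
t: 39.73
ee_pos: [0.6233, 0.0284, 0.2955]
tcp_rot: [0.709, 0.706, -0.001, 0.0]
wrist_force: [-0.4, -0.5, -1.7]
opening: 0.0366
gripper_force: 45.3
```

Request:
{"fn": "jog_arm", "kwargs": {
  "plan": [0,0,0.1,0,0,0,0.25,0,0,0,0.4,0,0,0,0.55,0,0,0,0.68,0,0,0,0.76,0,0,0,0.8,0,0,0,0.8,0]
}}

```text
t: 40.4
ee_pos: [0.6221, 0.0325, 0.1752]
tcp_rot: [0.707, 0.707, -0.001, -0.001]
wrist_force: [-1.5, -0.2, -0.3]
opening: 0.0363
gripper_force: 45.3
```

```bash
python3 -c "
from h import *
for i in range(4): cams.camera('top'); s=telemetry.read_state();print(s['ee_pos'].round(4),s['wrist_force'].round(1))"
```

```text
[0.6228 0.0324 0.1765] [-0.1 -0.3 -1.5]
[0.6233 0.0323 0.1773] [-0.2  0.5 -1.9]
[0.6236 0.0321 0.1778] [ 0.5 -0.1 -1.8]
[0.6237 0.0319 0.1779] [ 0.6 -0.7 -1.5]
```

Request:
{"fn": "jog_arm", "kwargs": {
  "plan": [0,0,0.02,0,0,0,0.05,0,0,0,0.08,0,0,0,0.1,0,0,0,0.11,0,0,0,0.115,0,0,0,0.12,0,0,0,0.12,0]
}}

```text
t: 41.27
ee_pos: [0.6229, 0.0315, 0.1611]
tcp_rot: [0.707, 0.707, -0.001, 0.001]
wrist_force: [-7.0, 0.0, 15.6]
opening: 0.0365
gripper_force: 47.1
```

Request:
{"fn": "jog_arm", "kwargs": {
  "plan": [0,0,0,0,0,0,0,0,0,0,0,0,0,0,0,0,0,0,0,0,0,0,0,0,0,0,0,0,0,0,0,0],
  "gripper": 65
}}

```text
t: 41.93
ee_pos: [0.6228, 0.0315, 0.1582]
tcp_rot: [0.707, 0.707, -0.0, -0.0]
wrist_force: [-0.4, -0.1, -0.5]
opening: 0.0646
gripper_force: 0.0
```

Request:
{"fn": "jog_arm", "kwargs": {
  "plan": [0,0,-0.1,0,0,0,-0.3,0,0,0,-0.5,0,0,0,-0.65,0,0.2,0,-0.65,0,0.4,-0.1,-0.65,0,0.6,-0.2,-0.65,0,0.7,-0.3,-0.65,0]
}}

```text
t: 42.6
ee_pos: [0.5766, 0.1414, 0.2577]
tcp_rot: [0.706, 0.708, 0.002, -0.001]
wrist_force: [0.0, 0.5, 0.6]
opening: 0.0647
gripper_force: 0.0
```

Request:
{"fn": "jog_arm", "kwargs": {
  "plan": [0.7,-0.3,0,0,0.7,-0.3,0,0,0.7,-0.3,0,0,0.7,-0.3,0,0,0.7,-0.3,0,0,0.7,-0.3,0,0,0.7,-0.3,0,0,0.7,-0.3,0,0]
}}

```text
t: 43.27
ee_pos: [0.534, 0.2399, 0.256]
tcp_rot: [0.708, 0.706, -0.0, 0.0]
wrist_force: [0.6, -0.2, -0.4]
opening: 0.0651
gripper_force: 0.0
```

Request:
{"fn": "jog_arm", "kwargs": {
  "plan": [0.36,-0.3,0,0,0.36,-0.3,0,0,0.36,-0.3,0,0,0.36,-0.3,0,0,0.36,-0.3,0,0,0.36,-0.3,0,0,0.36,-0.3,0,0,0.36,-0.3,0,0]
}}

```text
t: 43.93
ee_pos: [0.4889, 0.2945, 0.2557]
tcp_rot: [0.708, 0.706, -0.0, -0.0]
wrist_force: [0.1, 0.3, -0.4]
opening: 0.065
gripper_force: 0.0
```

```bash
python3 -c "
from h import *
snap('top','pics/t6.png');crop('pics/t6.png','pics/t6c.png',215,145,295,225,7)
s=telemetry.read_state();print(s['ee_pos'],s['tcp_rot'])"
```

```text
[0.48873248 0.29474314 0.25572381] [ 7.08008967e-01  7.06203426e-01 -1.41935087e-04 -5.41340085e-05]
```

View pics/t6c.png

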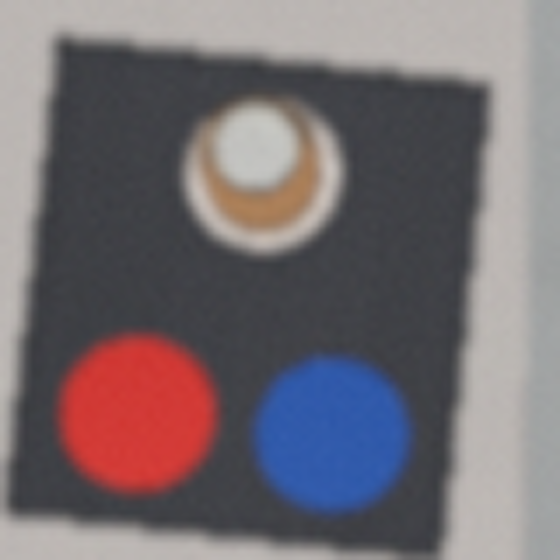

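Run:
```python
from h import *
# cap centroids, same threshold, before/after
for f in('pics/top0.png','pics/t6.png'):
    a=cv2.imread(f)[154:190,236:270];h=cv2.cvtColor(cv2.resize(a,None,fx=4,fy=4,interpolation=cv2.INTER_CUBIC),cv2.COLOR_BGR2HSV)
    m=cv2.inRange(h,(10,90,60),(22,255,255))   # amber body
    ys,xs=np.nonzero(m);print(f,'amber x',xs.min()/4+236,xs.max()/4+236,'bottom',ys.max()/4+154)
for n,(u,v),z in(('cap',(257,147),.121),('coaster',(264,174),.007)):print(n,w('pics/t6.png',(u+.5)/7-.5+215,(v+.5)/7-.5+145,z))
```

```text
pics/top0.png amber x 244.5 259.5 bottom 176.5
pics/t6.png amber x 245.0 259.75 bottom 177.0
cap [0.6201 0.0269 0.121 ]
coaster [0.6226 0.0274 0.007 ]
```

White is centred on its coaster within 2 mm. Red is next.

Request:
{"fn": "jog_arm", "kwargs": {
  "plan": [0.013,0,0.12,0,0.013,0,0.25,0,0.013,0,0.38,0,0.013,0,0.5,0,0.013,0,0.6,0,0.013,0,0.67,0,0.013,0,0.69,0,0.013,0,0.69,0]
}}

```text
t: 44.65
ee_pos: [0.4879, 0.2974, 0.1518]
tcp_rot: [0.707, 0.707, -0.001, -0.0]
wrist_force: [0.2, -0.4, 0.5]
opening: 0.065
gripper_force: 0.0
```

Request:
{"fn": "jog_arm", "kwargs": {
  "plan": [0,0,0,0,0,0,0,0,0,0,0,0,0,0,0,0,0,0,0,0,0,0,0,0,0,0,0,0,0,0,0,0],
  "gripper": 25
}}

```text
t: 45.32
ee_pos: [0.4888, 0.298, 0.1536]
tcp_rot: [0.707, 0.707, 0.001, 0.0]
wrist_force: [0.6, 0.1, 4.5]
opening: 0.0359
gripper_force: 45.0
```

Request:
{"fn": "jog_arm", "kwargs": {
  "plan": [0,0,-0.05,0,0,0,-0.2,0,0,0,-0.35,0,0,0,-0.5,0,0,0,-0.65,0,0,0,-0.8,0,0,0,-0.9,0,0,0,-0.93,0]
}}

```text
t: 45.98
ee_pos: [0.4885, 0.2982, 0.2945]
tcp_rot: [0.707, 0.707, 0.002, 0.001]
wrist_force: [0.3, 0.4, -1.3]
opening: 0.0357
gripper_force: 45.3
```

Request:
{"fn": "jog_arm", "kwargs": {
  "plan": [-0.05,0.01,0,0,-0.15,0.02,0,0,-0.27,0.03,0,0,-0.4,0.04,0,0,-0.52,0.05,0,0,-0.62,0.06,0,0,-0.7,0.065,0,0,-0.719,0.065,0,0]
}}

```text
t: 46.65
ee_pos: [0.4977, 0.1858, 0.29]
tcp_rot: [0.709, 0.705, -0.002, -0.0]
wrist_force: [0.0, -1.4, -2.5]
opening: 0.0358
gripper_force: 45.3
```

Request:
{"fn": "jog_arm", "kwargs": {
  "plan": [-0.05,0.01,0,0,-0.15,0.02,0,0,-0.27,0.03,0,0,-0.4,0.04,0,0,-0.52,0.05,0,0,-0.62,0.06,0,0,-0.7,0.065,0,0,-0.719,0.065,0,0]
}}

```text
t: 47.32
ee_pos: [0.5074, 0.0796, 0.2911]
tcp_rot: [0.708, 0.706, -0.001, -0.0]
wrist_force: [0.6, -0.5, -1.6]
opening: 0.0363
gripper_force: 45.3
```

Request:
{"fn": "jog_arm", "kwargs": {
  "plan": [0,0,0.1,0,0,0,0.3,0,0,0,0.5,0,0,0,0.65,0,0,0,0.78,0,0,0,0.83,0,0,0,0.83,0,0,0,0.83,0]
}}

```text
t: 47.98
ee_pos: [0.5075, 0.0827, 0.1678]
tcp_rot: [0.707, 0.707, 0.0, -0.0]
wrist_force: [1.0, 0.9, -1.4]
opening: 0.0358
gripper_force: 45.3
```

```bash
python3 -c "
from h import *
for i in range(4): cams.camera('top'); s=telemetry.read_state()
print(s['ee_pos'].round(4),s['wrist_force'].round(1))"
```

```text
[0.5083 0.0821 0.1688] [ 0.1  1.2 -2.4]
```

Request:
{"fn": "jog_arm", "kwargs": {
  "plan": [0,0,0.02,0,0,0,0.035,0,0,0,0.05,0,0,0,0.065,0,0,0,0.072,0,0,0,0.078,0,0,0,0.083,0,0,0,0.083,0]
}}

```text
t: 48.85
ee_pos: [0.5077, 0.0819, 0.1564]
tcp_rot: [0.707, 0.707, -0.0, 0.0]
wrist_force: [-3.4, -1.2, 10.9]
opening: 0.0361
gripper_force: 46.4
```

Request:
{"fn": "jog_arm", "kwargs": {
  "plan": [0,0,0,0,0,0,0,0,0,0,0,0,0,0,0,0,0,0,0,0,0,0,0,0,0,0,0,0,0,0,0,0],
  "gripper": 65
}}

```text
t: 49.52
ee_pos: [0.5074, 0.0818, 0.1549]
tcp_rot: [0.707, 0.707, -0.0, -0.0]
wrist_force: [0.3, 0.1, -0.1]
opening: 0.0651
gripper_force: 0.0
```

Request:
{"fn": "jog_arm", "kwargs": {
  "plan": [0,0,-0.1,0,0,0,-0.3,0,0,0,-0.5,0,0,0,-0.65,0,0.2,-0.1,-0.65,0,0.4,-0.2,-0.65,0,0.6,-0.3,-0.65,0,0.747,-0.35,-0.65,0]
}}

```text
t: 50.18
ee_pos: [0.4531, 0.1967, 0.2528]
tcp_rot: [0.707, 0.708, 0.0, 0.0]
wrist_force: [-0.3, -0.6, -0.7]
opening: 0.0648
gripper_force: 0.0
```

Request:
{"fn": "jog_arm", "kwargs": {
  "plan": [0.747,-0.35,0,0,0.747,-0.35,0,0,0.747,-0.35,0,0,0.747,-0.35,0,0,0.747,-0.35,0,0,0.747,-0.35,0,0,0.747,-0.35,0,0,0.747,-0.35,0,0]
}}

```text
t: 50.85
ee_pos: [0.4036, 0.3044, 0.2522]
tcp_rot: [0.709, 0.706, -0.0, 0.0]
wrist_force: [0.5, -0.5, 0.2]
opening: 0.065
gripper_force: 0.0
```

```bash
python3 -c "
from h import *
for i in range(4): cams.camera('top'); s=telemetry.read_state()
print(s['ee_pos'].round(4),s['wrist_force'].round(1))
snap('top','pics/t7.png');crop('pics/t7.png','pics/t7c.png',135,145,295,255,5)"
```

```text
[0.4031 0.3052 0.2524] [ 0.3 -0.3 -0.3]
```

View pics/t7c.png

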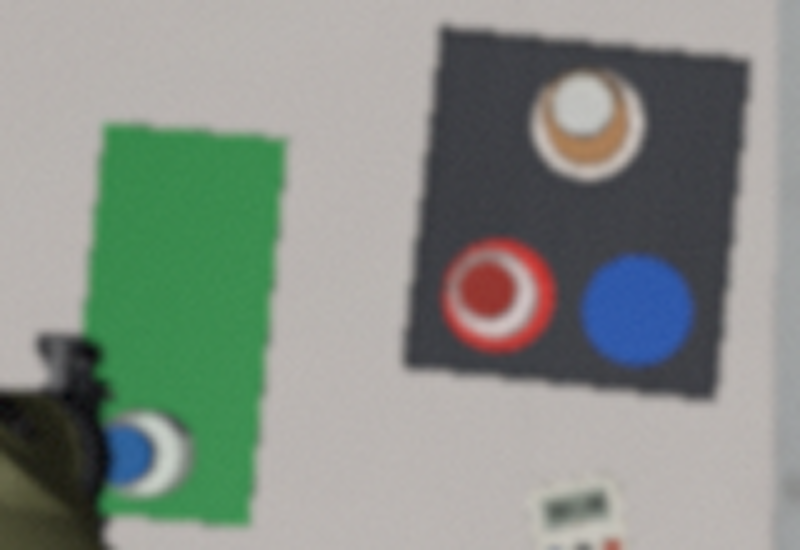

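Red is concentric on its coaster, cap at (488,290) and coaster at (499,296). White is still in place. Now blue.

Request:
{"fn": "jog_arm", "kwargs": {
  "plan": [0.005,0,0.12,0,0.005,0,0.25,0,0.005,0,0.38,0,0.005,0,0.5,0,0.005,0,0.6,0,0.005,0,0.66,0,0.005,0,0.67,0,0.005,0,0.67,0]
}}

```text
t: 51.77
ee_pos: [0.4025, 0.3067, 0.1518]
tcp_rot: [0.707, 0.707, -0.0, -0.0]
wrist_force: [0.3, -0.1, 0.0]
opening: 0.0652
gripper_force: 0.0
```

Request:
{"fn": "jog_arm", "kwargs": {
  "plan": [0,0,0,0,0,0,0,0,0,0,0,0,0,0,0,0,0,0,0,0,0,0,0,0,0,0,0,0,0,0,0,0],
  "gripper": 25
}}

```text
t: 52.43
ee_pos: [0.4034, 0.3073, 0.1531]
tcp_rot: [0.707, 0.707, 0.001, 0.0]
wrist_force: [1.2, -0.3, 5.6]
opening: 0.0357
gripper_force: 44.8
```

Request:
{"fn": "jog_arm", "kwargs": {
  "plan": [0,0,-0.05,0,0,0,-0.2,0,0,0,-0.35,0,0,0,-0.5,0,0,0,-0.65,0,0,0,-0.8,0,0,0,-0.9,0,0,0,-0.93,0]
}}

```text
t: 53.1
ee_pos: [0.403, 0.3075, 0.2938]
tcp_rot: [0.707, 0.707, 0.002, 0.001]
wrist_force: [-0.4, 0.0, -1.0]
opening: 0.0363
gripper_force: 45.5
```

Request:
{"fn": "jog_arm", "kwargs": {
  "plan": [-0.05,0.01,0,0,-0.15,0.04,0,0,-0.27,0.08,0,0,-0.4,0.12,0,0,-0.52,0.16,0,0,-0.62,0.19,0,0,-0.68,0.21,0,0,-0.7,0.2145,0,0]
}}

```text
t: 53.77
ee_pos: [0.4349, 0.1998, 0.2906]
tcp_rot: [0.708, 0.706, -0.001, -0.0]
wrist_force: [0.4, 0.6, -1.8]
opening: 0.0362
gripper_force: 45.5
```

Request:
{"fn": "jog_arm", "kwargs": {
  "plan": [-0.05,0.01,0,0,-0.15,0.04,0,0,-0.27,0.08,0,0,-0.4,0.12,0,0,-0.52,0.16,0,0,-0.62,0.19,0,0,-0.68,0.21,0,0,-0.7,0.2145,0,0]
}}

```text
t: 54.43
ee_pos: [0.467, 0.0957, 0.2912]
tcp_rot: [0.708, 0.706, -0.0, -0.0]
wrist_force: [0.0, 0.2, -1.5]
opening: 0.0361
gripper_force: 45.5
```

Request:
{"fn": "jog_arm", "kwargs": {
  "plan": [-0.05,0.01,0,0,-0.15,0.04,0,0,-0.27,0.08,0,0,-0.4,0.12,0,0,-0.52,0.16,0,0,-0.62,0.19,0,0,-0.68,0.21,0,0,-0.7,0.2145,0,0]
}}

```text
t: 55.1
ee_pos: [0.4992, -0.0095, 0.2913]
tcp_rot: [0.708, 0.706, 0.0, -0.0]
wrist_force: [0.6, 0.1, -2.3]
opening: 0.0356
gripper_force: 45.5
```

Request:
{"fn": "jog_arm", "kwargs": {
  "plan": [0,0,0.1,0,0,0,0.3,0,0,0,0.5,0,0,0,0.65,0,0,0,0.78,0,0,0,0.83,0,0,0,0.83,0,0,0,0.83,0]
}}

```text
t: 55.77
ee_pos: [0.4992, -0.0075, 0.1676]
tcp_rot: [0.707, 0.707, 0.0, -0.0]
wrist_force: [0.7, 0.5, -0.1]
opening: 0.0356
gripper_force: 45.5
```

```bash
python3 -c "
from h import *
for i in range(4): cams.camera('top'); s=telemetry.read_state()
print(s['ee_pos'].round(4),s['wrist_force'].round(1))"
```

```text
[ 0.4998 -0.0082  0.1684] [-1.3 -0.1 -1.3]
```

Lower, release, rise and back off toward the right for a clear view.

Request:
{"fn": "jog_arm", "kwargs": {
  "plan": [0,0,0.02,0,0,0,0.035,0,0,0,0.05,0,0,0,0.065,0,0,0,0.072,0,0,0,0.078,0,0,0,0.083,0,0,0,0.083,0]
}}

```text
t: 56.63
ee_pos: [0.4991, -0.0083, 0.1559]
tcp_rot: [0.707, 0.707, -0.001, 0.0]
wrist_force: [-2.9, 0.4, 10.6]
opening: 0.0356
gripper_force: 46.7
```

Request:
{"fn": "jog_arm", "kwargs": {
  "plan": [0,0,0,0,0,0,0,0,0,0,0,0,0,0,0,0,0,0,0,0,0,0,0,0,0,0,0,0,0,0,0,0],
  "gripper": 65
}}

```text
t: 57.3
ee_pos: [0.4988, -0.0083, 0.1544]
tcp_rot: [0.707, 0.707, -0.0, -0.0]
wrist_force: [-0.5, 0.3, 0.3]
opening: 0.0651
gripper_force: 0.0
```

Request:
{"fn": "jog_arm", "kwargs": {
  "plan": [0,0,-0.1,0,0,0,-0.3,0,0,0,-0.5,0,0,0,-0.7,0,0,0,-0.9,0,-0.2,0,-0.95,0,-0.5,0,-0.95,0,-0.8,0,-0.95,0]
}}

```text
t: 57.97
ee_pos: [0.4993, -0.1219, 0.2986]
tcp_rot: [0.706, 0.708, 0.0, 0.002]
wrist_force: [0.7, -0.2, 0.1]
opening: 0.0651
gripper_force: 0.0
```

Request:
{"fn": "jog_arm", "kwargs": {
  "plan": [-0.5,0,0,0,-0.5,0,0,0,-0.5,0,0,0,-0.5,0,0,0,-0.5,0,0,0,-0.5,0,0,0,-0.5,0,0,0,-0.5,0,0,0]
}}

```text
t: 58.63
ee_pos: [0.499, -0.1953, 0.2972]
tcp_rot: [0.707, 0.708, -0.0, 0.0]
wrist_force: [-1.1, 0.1, 0.7]
opening: 0.065
gripper_force: 0.0
```

```bash
python3 -c "
from h import *
snap('top','pics/t8.png');snap('side','pics/s8.png')
a=cv2.resize(cv2.imread('pics/t8.png')[140:240,210:395],None,fx=4,fy=4,interpolation=2);b=cv2.resize(cv2.imread('pics/s8.png')[170:265,180:300],None,fx=2,fy=2,interpolation=2)
o=np.zeros((590,740,3),np.uint8);o[:400]=a;o[400:590,:240]=b;cv2.imwrite('pics/f8.png',o)
print(telemetry.read_state()['ee_pos'])"
```

```text
[ 0.49888989 -0.1958019   0.29716099]
```

View pics/f8.png

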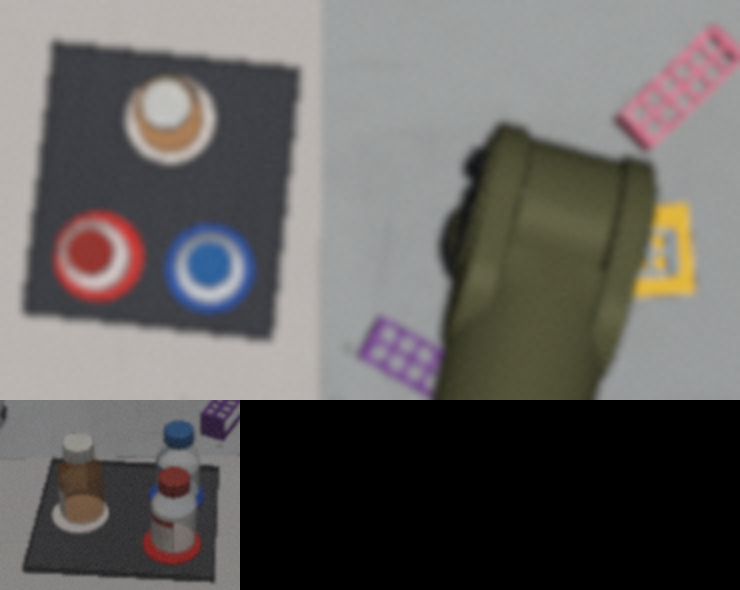

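All three bottles stand upright and concentric on their matching coasters: white (170,120), red (99,256), blue (210,268). The rack is on the yellow mat. Handing in.

```bash
python3 -c "
from plant import sign_off
print(sign_off())"
```

```text
the job is handed in; nothing more can be done
None
```

The job is handed in at about 59 s on the robot clock: the bottles went to the green mat first, the rack now stands lengthwise on the yellow mat, and each bottle is back on its matching coaster (white measured within about 2 mm of centre, red and blue checked by eye in the camera images).

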